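Clip a vial carrier onto the eye of a dipping stand

TASK

Take the steel vial carrier by its black handle and hang it on the eye of the white-footed stand: press the brass sprung gate of its snap hook against the eye's front bar until the bar is inside the hook and the gate has snapped shut behind it. Then, with the bar home in the top bend of the hook, pull the carrier down so that the eye carries about 12 N for half a second to prove the hook, never loading the eye with more than 20 N, and let go so that the carrier hangs still. Leave the dropper bottles, the dish and the marker where they are.

Things in the scene. Friction and masses are not known exactly. Their poses are not given: they have to be found in the camera images.
- carrier: Loose steel vial carrier standing upright, 62 mm wide, 164 mm tall, 0.24 to 0.39 kg; origin under its centre, z up. Round base and plate with four vials up to 52 mm high; above them a snap hook of 8 mm round steel in the carrier's x-z plane (40 mm wide in x, 8 mm thick in y), its mouth facing the carrier's +x. Outside of the hook's bend at 127 mm, black handle at 128 to 164 mm.
- handle_mid (a point): Point to grasp, 148 mm above the carrier's underside, in the middle of the black handle (24 mm in carrier x, 16 mm in carrier y, 36 mm tall); it can be taken from above with the fingers closing along the carrier's y. Axes as the carrier's.
- hook_mouth (a point): Point on the shut gate (carrier x = +16 mm, 95 mm above its underside) at which the eye's bar is best pressed in. The free mouth reaches from 80 mm (lower jaw) to 103 mm (nose tip) above the underside. The nose is 8 mm thick, so the bar's middle must come at least 8 mm inside this point to be past it; 13 to 16 mm is good.
- hook_back (a point): Middle of the hook's closed back, 8 mm thick, at carrier x = -16 mm, 95 mm above its underside. Between nose and back the hook is 24 mm wide inside.
- hook_seat (a point): Point in the hook (carrier x = 0, 115.5 mm above the carrier's underside) where the middle of the eye's bar lies when it is home in the top bend, 20.5 mm above the level of the mouth point. Axes as the carrier's.
- gate (a joint): Brass spring gate, 30 mm long, pivoted at its lower end (carrier x 16, height 75 mm): 0 shut, to 1.1 rad swung inwards, the only way it opens. Pressed 20 mm above the pivot it takes about 2 N to start and 5 to 10 N at 0.8 rad. With the bar pressed in level past the nose, lower the hook some 20 mm: the bar slides up past the gate's tip and the spring shuts the gate below it.
- stand: Stand fixed to the table, of white foot 130 x 120 x 12 mm, thin post and blue block (top at 217 mm), the post 100 mm behind (stand's +x) the eye's front bar; origin on the table straight below the middle of that bar. Stand's -x is the side from which the hook must come, so the carrier hooks on with its x along the stand's x.
- eye: Steel eye of 7 mm round bar lying level, 178 to 202 mm above the table: 45 mm wide in y, 40 mm long in x, opening 31 x 28 mm, on the stand's -x side; origin in the middle of its straight front bar, axes as the stand's. Its shank has 16 mm of vertical play (drag about 1 N), then bears on a stiff spring buffer; where in the play it starts is unknown: only the load tells when it bears.
- eye_bar (a point): Middle of the axis of the eye's straight front bar (7 mm thick, straight for 26 mm along the stand's y).
- bottle_black: Dropper bottle with black cap, 32 x 32 x 90 mm, origin under its centre; bystander.
- bottle_red: Dropper bottle with red cap, 32 x 32 x 90 mm, origin under its centre; bystander.
- dish: Closed petri dish, 94 mm across, 19 mm high, origin under its centre; bystander.
- marker: Red and black marker pen lying on the table, 102 x 12 mm, origin under its centre; bystander.

How it is judged:
On the way, in this order (a step that is already met when the one before it is completed fails the run):
1. the carrier is lifted more than 40 mm clear of the table (height (world z) of carrier above 0.04 m), for 0.1 s.
2. the eye's bar presses the gate open (more than 0.3 rad, touching) (value of joint gate above 0.3 rad and contact force between carrier and eye above 0.5 N and distance between hook_seat and eye_bar below 0.035 m), for 0.05 s.
3. with the gate shut again and the bar home in the top bend, the eye carries 9 to 15 N for 0.3 s (x of hook_seat in the frame of eye_bar between -0.008 and 0.008 m and y of hook_seat in the frame of eye_bar between -0.018 and 0.018 m and z of hook_seat in the frame of eye_bar between -0.006 and 0.006 m and value of joint gate below 0.12 rad and contact force between carrier and eye between 9 and 15 N), for 0.3 s.
At the end, for the whole second after the job is handed in: The carrier hangs still (below 30 mm/s and 0.4 rad/s) and upright within 0.2 rad from the eye: the hook seat lies within 8 mm in x, 18 mm in y and 6 mm in z of the middle of the eye's front bar, and the gate is shut (below 0.12 rad) (x of hook_seat in the frame of eye_bar between -0.008 and 0.008 m and y of hook_seat in the frame of eye_bar between -0.018 and 0.018 m and z of hook_seat in the frame of eye_bar between -0.006 and 0.006 m and value of joint gate below 0.12 rad and angle between carrier's own z axis and vertical below 0.2 rad and linear speed of carrier below 0.03 m/s and angular speed of carrier below 0.4 rad/s); the robot touches nothing.
It fails at once if the carrier loads the eye with more than 20 N (contact force between carrier and eye above 20 N).
It fails at once if a dropper bottle, the dish or the marker is moved more than 30 mm (distance of any of bottle_black, bottle_red, dish, marker from where it was at the start of the episode above 0.03 m).
It also fails if it takes over 72 s, if anything falls off the work surface, if the arm or the gripper's body presses on something with over 40 N, if the wrist force passes 120 N, or if a joint passes its speed limit or range.

ROBOT

A 6-joint arm with a two-finger parallel gripper is mounted at the origin on a cart in front of the work surface, level with it; the furniture and walls round the work are solid. World frame = base frame: x ahead of the robot, y to its left, z up, the work surface at z = 0. Lengths are in m, angles in rad, forces in N, time in s.
With the tool pointing down it reaches from about 0.3 to 1 m from the base axis. Payload 5.1 kg.
Tool frame: the origin (TCP) lies at the very end of the fingers, on their centre line; the grasp point (between the pads) lies 19 mm behind it; y points along the fingers, z is the direction in which the jaws open and shut, and the axes are right-handed (so a half turn about y gives the same grasp; the last joint's range is limited). The gripper opens to 95 mm and grips with 3 to 60 N. Pads are 20 mm wide; open, the fingers measure 119 mm over their backs; the gripper's body (75 mm by 180 mm) begins 59 mm behind the grasp point.
Start: joints at [1.155, 0.124, 1.65, -0, 1.367, -0.083], TCP at [0.212, 0.614, 0.215] pointing down, gripper open.
Joint ranges: [-2.61, 2.61], [-1.02, 2.33], [0.03, 2.71], [-1.35, 4.49], [0.32, 2.68], [-2.91, 2.91]. Speed limits (rad/s): [2.57, 2.57, 3.14, 3.14, 3.14, 3.14].

INTERFACE

Orientations are given as a rotation vector (axis times angle).
In Python, from workcell import * gives the robot as it stands.
- The arm moves only by the tool step_arm, never from a script. Its argument "targets" is a list of rows, each a list of 5 numbers: the opening, from 0 (shut) to 1 (fully open), then the shift along the tool's x, y, z in m, then the turn about the tool's y in rad. A call has exactly 10 rows; each row is the pose to reach, as a shift and turn from the pose commanded when the call began, along the tool's axes at that moment; what a row does not reach only later rows make up. A row lasts 1/10 s, in which the tool goes at most 50 mm and 8.59 degrees, less where a joint would pass 70% of its speed; a pose out of reach is approached as far as the arm can. A call with a gripper value outside its range is refused whole. The fingers move at their own pace and stop on an object; "squeeze" is the grip in N (left out, the last holds). Time passes only in rows, so rows that repeat a pose let the fingers close, or fill a call up. It gives the time, the measured TCP pose, the force and the opening at its end, in the units of the state.
- sense(): the state, without advancing time (a new reading comes with each control period).
- capture(name): name is "scene" or "top" or "wrist"; returns a dict with "image" (384x512x3 uint8, red, green, blue), "z_map" (384x512 float32, m along the optical axis (not along the pixel's ray), 0 where there is no reading), "fx", "fy", "cx", "cy" (pixels), "extrinsics" (4x4, takes a point from camera to world coordinates); the wrist camera has in their place "hand_eye" (4x4, takes a point from camera to tool coordinates, whose origin is the TCP and whose axes are the tool frame's). Camera axes: x right, y up, looking along -z (the intrinsics and any distortion apply to the point x, -y, -z); pixel columns grow to the right and rows downward; lengths in m; the calibration is good to about 2 mm. A picture is of the moment at which its call begins: read the wrist's pose just before it.
- job_done(): hands the job in, once; it reports no verdict.
The state is a dict: "t": time; "q": joint angles; "joint_velocities": joint speeds; "joint_torque": joint torques, N m; "eef_pos": TCP position; "eef_rot": TCP orientation; "ft_force": force on the tool from outside, world axes, zero at the start; "ft_torque": the same for the moment, N m; "grip_width": opening from 0.0 (shut) to 1.0 (fully open).
Only numpy, scipy, OpenCV 4.12 (cv2) and the standard library are available. Lean on these libraries where they do the work, as an engineer would, in place of code of your own. Each camera call takes 0.05 s, during which the arm holds its last target.

## Working session

There is one attempt and no reset: what is moved stays moved. The work goes in short steps, Python scripts to look and compute and a tool call to move; the robot and the scene stay as the last step left them, time stands still between calls to the robot, and variables do not carry over. Pictures are saved under pics/ and viewed, and the job is handed in when it is done.

Besides the shell and the picture viewer there is one more tool, called after "Emit:" as name([rows], argument=value, ...), one row to a line, values as JSON. step_arm: Moves the arm, as the interface text tells. Its arguments: {"type":"object","properties":{"targets":{"type":"array","items":{"type":"array","items":{"type":"number"}}},"squeeze":{"type":"number"}},"required":["targets"]}

```bash
ls; mkdir -p pics; cat > h.py <<'E'
from workcell import *
import numpy as np, cv2
from scipy.spatial.transform import Rotation as R
def T(s=None):
    s=s or sense(); M=np.eye(4); M[:3,:3]=R.from_rotvec(s["eef_rot"]).as_matrix(); M[:3,3]=s["eef_pos"]; return M
def save(c,n): cv2.imwrite("pics/"+n, c["image"][:,:,::-1])
def pts(c,E):
    z=c["z_map"]; v,u=np.indices(z.shape)
    P=np.stack([(u-c["cx"])/c["fx"]*z,-(v-c["cy"])/c["fy"]*z,-z,np.ones_like(z)],-1)
    W=P@E.T; W=W[...,:3]; W[z<=0]=np.nan; return W
E
python3 - <<'E'
from h import *
s=sense(); print(s["t"],s["eef_pos"],s["ft_force"]); print(T(s).round(3))
for n in("scene","top","wrist"):
    M=T(); c=capture(n); save(c,n+"0.png"); 
    E=c["extrinsics"] if "extrinsics" in c else M@c["hand_eye"]
    print(n,[k for k in c],c["fx"],c["cx"],c["cy"]); print(E.round(3))
    np.savez("pics/"+n+"0.npz",image=c["image"],W=pts(c,E),E=E,z=c["z_map"],k=[c["fx"],c["fy"],c["cx"],c["cy"]])
E
```

```text
pics
0.0 [0.21209264 0.61373894 0.21337483] [ 0.33580289 -0.61480393  0.88642768]
[[ 0.945 -0.001  0.327  0.212]
 [-0.327 -0.002  0.945  0.614]
 [-0.    -1.    -0.002  0.213]
 [ 0.     0.     0.     1.   ]]
scene ['image', 'z_map', 'fx', 'fy', 'cx', 'cy', 'extrinsics'] 412.659582568242 249.97803918819557 191.95931385545077
[[ 0.645  0.608 -0.463  0.086]
 [-0.764  0.511 -0.393 -0.44 ]
 [-0.002  0.608  0.794  0.88 ]
 [ 0.     0.     0.     1.   ]]
top ['image', 'z_map', 'fx', 'fy', 'cx', 'cy', 'extrinsics'] 484.10070790669863 262.01173644227407 193.42012926007237
[[-0.097  0.975 -0.199  0.299]
 [-0.995 -0.096  0.017 -0.035]
 [-0.003  0.2    0.98   1.24 ]
 [ 0.     0.     0.     1.   ]]
wrist ['image', 'z_map', 'fx', 'fy', 'cx', 'cy', 'hand_eye'] 279.3066504822373 256.96112739934205 201.14145403352555
[[ 0.328 -0.916 -0.233  0.147]
 [ 0.945  0.317  0.084  0.637]
 [-0.003 -0.248  0.969  0.383]
 [ 0.     0.     0.     1.   ]]
```

View pics/scene0.png

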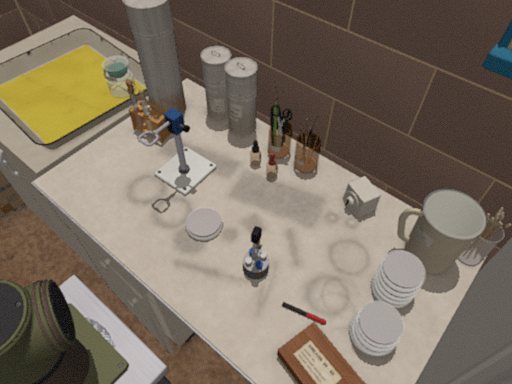

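View pics/top0.png

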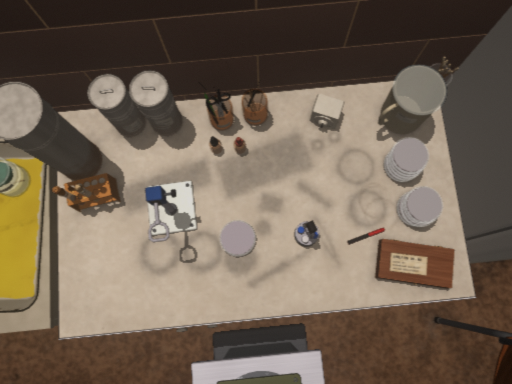

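View pics/wrist0.png

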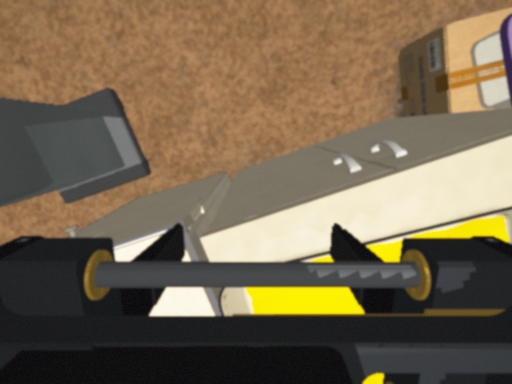

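The scene view shows the carrier at (256,255), its handle at (257,235), the stand foot at (185,170) and the eye at about (150,138). In the top view, the carrier is at (307,235), the eye at (160,232), the dish at (238,238), the marker at (366,236) and the bottles at (215,145) and (240,145).

```bash
python3 - <<'E'
from h import *
t=np.load("pics/top0.npz"); s=np.load("pics/scene0.npz")
def crop(a,x0,x1,y0,y1,f): return cv2.resize(a["image"][y0:y1,x0:x1,::-1],None,fx=f,fy=f,interpolation=cv2.INTER_CUBIC)
a=crop(t,135,215,170,270,4); b=crop(t,285,335,205,255,8); 
c=crop(s,125,225,95,225,4); d=crop(s,225,285,215,285,6)
def hs(x,y):
    h=max(x.shape[0],y.shape[0]); p=lambda q: cv2.copyMakeBorder(q,0,h-q.shape[0],0,0,cv2.BORDER_CONSTANT)
    return np.hstack([p(x),p(y)])
cv2.imwrite("pics/t_crop.png",hs(a,b)); cv2.imwrite("pics/s_crop.png",hs(c,d))
W=t["W"]; m=(W[...,2]>0.1)
print("top>0.1 carrier")
for nm,A,(x0,x1,y0,y1) in (("top",t,(285,335,205,255)),("scene",s,(225,285,215,285))):
    w=A["W"][y0:y1,x0:x1].reshape(-1,3); im=A["image"][y0:y1,x0:x1].reshape(-1,3).astype(int)
    for lo,hi in ((0.145,0.2),(0.1,.14),(0.06,.1),(0.02,.06)):
        q=w[(w[:,2]>lo)&(w[:,2]<hi)]
        if len(q): print(nm,lo,len(q),q.mean(0).round(4),q.min(0).round(3),q.max(0).round(3))
for nm,A,(x0,x1,y0,y1) in (("top",t,(135,215,170,270)),("scene",s,(125,225,95,225))):
    w=A["W"][y0:y1,x0:x1].reshape(-1,3)
    for lo,hi in ((0.205,0.23),(0.17,.205),(0.005,.02)):
        q=w[(w[:,2]>lo)&(w[:,2]<hi)]
        if len(q): print(nm,lo,len(q),q.mean(0).round(4),q.min(0).round(3),q.max(0).round(3))
q=W[280:310,100:300].reshape(-1,3); print("table",np.nanmean(q,0))
E
```

```text
top>0.1 carrier
top 0.145 91 [ 0.4326 -0.1571  0.1609] [ 0.419 -0.169  0.145] [ 0.447 -0.148  0.169]
top 0.1 27 [ 0.4253 -0.1584  0.1204] [ 0.414 -0.168  0.103] [ 0.45  -0.147  0.139]
top 0.06 37 [ 0.4345 -0.1547  0.0751] [ 0.414 -0.163  0.067] [ 0.453 -0.146  0.099]
top 0.02 294 [ 0.428  -0.1529  0.0416] [ 0.405 -0.188  0.031] [ 0.463 -0.129  0.058]
scene 0.145 120 [ 0.4339 -0.1593  0.1597] [ 0.423 -0.168  0.145] [ 0.45  -0.147  0.167]
scene 0.1 59 [ 0.4259 -0.1619  0.123 ] [ 0.418 -0.168  0.101] [ 0.45  -0.153  0.14 ]
scene 0.06 86 [ 0.437  -0.1582  0.0807] [ 0.417 -0.166  0.06 ] [ 0.458 -0.149  0.1  ]
scene 0.02 425 [ 0.4321 -0.1611  0.0428] [ 0.406 -0.186  0.021] [ 0.466 -0.127  0.056]
top 0.205 296 [0.5223 0.1793 0.2141] [0.429 0.156 0.205] [0.548 0.198 0.221]
top 0.17 367 [0.4837 0.1709 0.198 ] [0.428 0.136 0.171] [0.546 0.199 0.205]
top 0.005 1651 [0.5282 0.1688 0.0112] [0.379 0.072 0.005] [0.617 0.272 0.02 ]
scene 0.205 231 [0.5245 0.1778 0.2136] [0.432 0.156 0.205] [0.551 0.199 0.221]
scene 0.17 413 [0.4976 0.1701 0.1952] [0.43  0.137 0.17 ] [0.55  0.2   0.205]
scene 0.005 2117 [0.5364 0.1808 0.0133] [ 0.36  -0.021  0.005] [0.768 0.551 0.02 ]
table [ 0.30918673  0.12518437 -0.00102167]
```

View pics/t_crop.png

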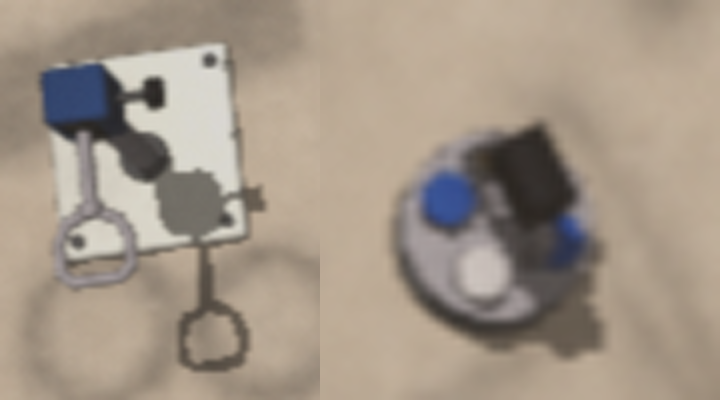

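View pics/s_crop.png

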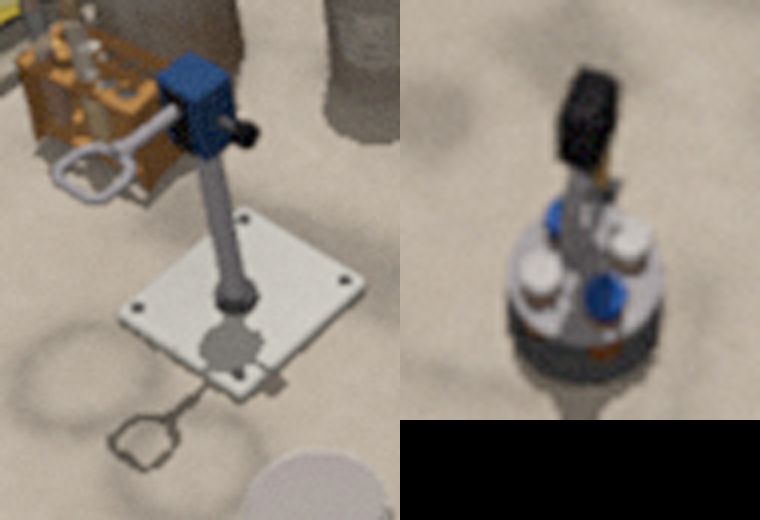

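```bash
python3 - <<'E'
from h import *
for nm,fr,hr,er in (("top",(135,215,170,270),(285,335,205,255),(140,185,205,250)),("scene",(125,225,95,225),(225,285,215,285),(130,185,110,160))):
    A=np.load(f"pics/{nm}0.npz"); W=A["W"]; im=A["image"].astype(int)
    def reg(r): x0,x1,y0,y1=r; w=W[y0:y1,x0:x1].reshape(-1,3); i=im[y0:y1,x0:x1].reshape(-1,3); return w,i
    w,i=reg(fr); 
    m=(w[:,2]>0.003)&(w[:,2]<.02)&(w[:,0]>.42)&(w[:,0]<.65)&(w[:,1]>.08)&(w[:,1]<.28)
    print(nm,"foot",m.sum(),cv2.minAreaRect((w[m][:,:2]*1000).astype(np.float32)))
    w,i=reg(hr); m=(w[:,2]>.155)
    print("handle top",m.sum(),w[m].mean(0),cv2.minAreaRect((w[m][:,:2]*1000).astype(np.float32)))
    w,i=reg(er); m=(w[:,2]>.17)&(w[:,2]<.21)&(w[:,0]<.475); q=w[m]
    print("eye",m.sum(),q.min(0),q.max(0), np.median(q[:,2]))
    q=q[np.argsort(q[:,0])]; print(q[::max(1,len(q)//25)].round(3).tolist())
    br=(i[:,0]>0) 
    w,i=reg(hr); m=(i[:,0]-i[:,2]>45)&(w[:,2]>.06); print("brass",w[m].round(3).tolist(),i[m].tolist())
E
```

```text
top foot 1809 ((531.733154296875, 179.9225616455078), (198.35488891601562, 220.2869415283203), 89.64087677001953)
handle top 82 [ 0.43296011 -0.15744906  0.16208419] ((433.35382080078125, -157.76766967773438), (24.62477684020996, 16.21756362915039), 16.481670379638672)
eye 199 [0.42822456 0.15449214 0.19395228] [0.4737488  0.19919132 0.20956948] 0.20215941798302284
[[0.428, 0.176, 0.199], [0.429, 0.19, 0.204], [0.43, 0.175, 0.203], [0.431, 0.161, 0.2], [0.432, 0.192, 0.202], [0.433, 0.182, 0.202], [0.433, 0.165, 0.201], [0.434, 0.193, 0.198], [0.436, 0.164, 0.201], [0.437, 0.16, 0.204], [0.439, 0.159, 0.204], [0.441, 0.158, 0.201], [0.443, 0.199, 0.2], [0.447, 0.193, 0.204], [0.449, 0.193, 0.204], [0.451, 0.195, 0.204], [0.454, 0.195, 0.203], [0.456, 0.195, 0.202], [0.458, 0.191, 0.203], [0.46, 0.195, 0.204], [0.462, 0.189, 0.202], [0.463, 0.161, 0.202], [0.464, 0.167, 0.201], [0.465, 0.183, 0.205], [0.466, 0.171, 0.205], [0.467, 0.181, 0.205], [0.469, 0.177, 0.207], [0.471, 0.175, 0.205], [0.473, 0.179, 0.205]]
brass [] []
scene foot 1619 ((535.139404296875, 180.11732482910156), (22
[... 345 characters left out ...]
, 0.19, 0.201], [0.432, 0.189, 0.204], [0.434, 0.195, 0.202], [0.435, 0.192, 0.203], [0.436, 0.169, 0.205], [0.437, 0.174, 0.203], [0.438, 0.196, 0.205], [0.44, 0.161, 0.203], [0.442, 0.197, 0.204], [0.444, 0.156, 0.2], [0.446, 0.158, 0.2], [0.45, 0.197, 0.199], [0.452, 0.199, 0.202], [0.455, 0.195, 0.203], [0.456, 0.196, 0.204], [0.459, 0.196, 0.202], [0.46, 0.192, 0.2], [0.463, 0.195, 0.199], [0.465, 0.161, 0.203], [0.466, 0.17, 0.203], [0.468, 0.165, 0.202], [0.468, 0.172, 0.204], [0.469, 0.169, 0.205], [0.47, 0.191, 0.204], [0.472, 0.169, 0.203], [0.475, 0.173, 0.201]]
brass [[0.451, -0.153, 0.089], [0.451, -0.153, 0.085], [0.45, -0.154, 0.082]] [[86, 64, 35], [94, 70, 35], [99, 78, 47]]
```

Emit:
step_arm([
  [1,0.02,-0.04,0,0],
  [1,0.04,-0.08,-0.02,-0.05],
  [1,0.07,-0.11,-0.045,-0.1],
  [1,0.105,-0.117,-0.08,-0.15],
  [1,0.14,-0.117,-0.115,-0.2],
  [1,0.175,-0.117,-0.15,-0.25],
  [1,0.21,-0.117,-0.185,-0.3],
  [1,0.245,-0.117,-0.22,-0.333],
  [1,0.28,-0.117,-0.255,-0.333],
  [1,0.315,-0.117,-0.29,-0.333],
])

```text
t: 1.15
eef_pos: [0.4156, 0.2354, 0.3315]
eef_rot: [-1.571, -0.001, 0.0]
ft_force: [1.1, -0.5, -0.3]
grip_width: 1.003
```

```bash
python3 - <<'E'
from h import *
s=sense(); print(s["t"],s["eef_pos"],s["ft_force"]); print(T(s).round(3))
M=T(); c=capture("wrist"); save(c,"w1.png"); E=M@c["hand_eye"]
np.savez("pics/w1.npz",image=c["image"],W=pts(c,E),E=E,z=c["z_map"],k=[c["fx"],c["fy"],c["cx"],c["cy"]])
E
```

```text
1.15 [0.41561742 0.23541797 0.33149147] [ 1.09833354 -0.48637883 -0.2523266 ]
[[ 1.     0.    -0.001  0.416]
 [ 0.001  0.     1.     0.235]
 [ 0.    -1.     0.     0.331]
 [ 0.     0.     0.     1.   ]]
```

View pics/w1.png

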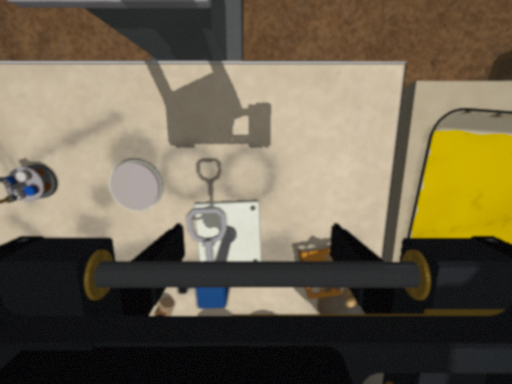

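The wrist view shows the eye at (206,222) with its shadow at (208,168), the foot's front edge at row 200 (cols 192–258), and the dish at (135,184). I'll shift so the eye sits clear of the fingers for a second view.

Emit:
step_arm([
  [1,0.03,0,-0.03,0],
  [1,0.07,0,-0.055,0],
  [1,0.07,0,-0.055,0],
  [1,0.07,0,-0.055,0],
  [1,0.07,0,-0.055,0],
  [1,0.07,0,-0.055,0],
  [1,0.07,0,-0.055,0],
  [1,0.07,0,-0.055,0],
  [1,0.07,0,-0.055,0],
  [1,0.07,0,-0.055,0],
])

```text
t: 2.2
eef_pos: [0.4852, 0.1825, 0.3317]
eef_rot: [-1.571, -0.001, 0.0]
ft_force: [0.1, -0.5, 1.2]
grip_width: 1.0
```

```bash
python3 - <<'E'
from h import *
s=sense(); print(s["t"],s["eef_pos"],s["ft_force"])
M=T(); c=capture("wrist"); save(c,"w2.png"); E=M@c["hand_eye"]
np.savez("pics/w2.npz",image=c["image"],W=pts(c,E),E=E,z=c["z_map"],k=[c["fx"],c["fy"],c["cx"],c["cy"]])
cv2.imwrite("pics/w2c.png",cv2.resize(c["image"][100:250,170:330,::-1],None,fx=4.5,fy=4,interpolation=cv2.INTER_CUBIC))
E
```

```text
2.2 [0.48520146 0.18251105 0.33173524] [ 0.0794917  -0.45972576  1.169479  ]
```

View pics/w2c.png

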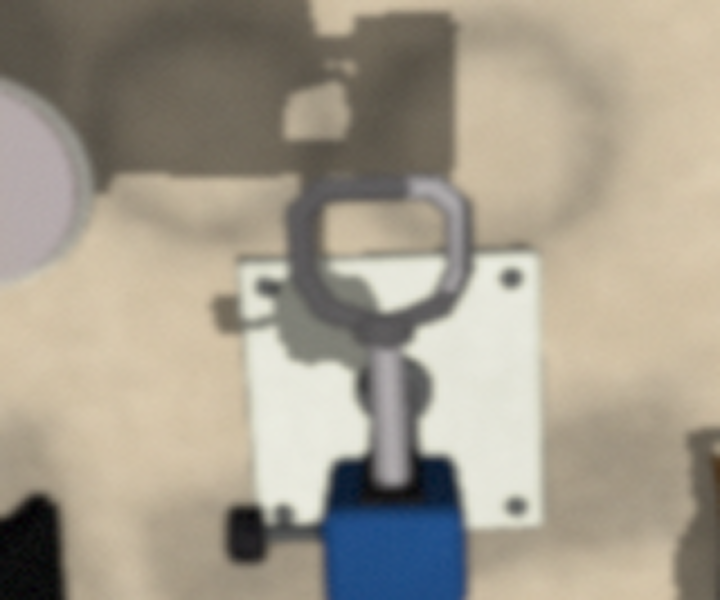

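Crop shows the eye clear: front bar from (325,188) to (435,188), shank ending at (390,480), foot corners (240,258), (540,250), (540,525) and (258,525).

```bash
python3 - <<'E'
from h import *
a=np.load("pics/w2.npz"); E=a["E"]; fx,fy,cx,cy=a["k"]; W=a["W"]
def ray(cu,cv,z):
    u=170+cu/4.5; v=100+cv/4; d=E[:3,:3]@np.array([(u-cx)/fx,-(v-cy)/fy,-1]); o=E[:3,3]
    return o+d*(z-o[2])/d[2]
for p in ((240,258),(540,250),(540,525),(258,525)): print("foot",ray(*p,.012).round(4))
for p in ((268,288),(511,278),(517,506),(283,516)): print("screw",ray(*p,.012).round(4))
for p in ((325,188),(380,188),(435,187),(290,240),(470,240),(385,330),(390,480)): print("eye",p,ray(*p,.199).round(4), W[int(100+p[1]/4),int(170+p[0]/4.5)].round(4))
w=W[100:250,170:330].reshape(-1,3); m=(w[:,2]>.18)&(w[:,2]<.208)&(w[:,0]<.56); q=w[m]; print(m.sum(), q.min(0),q.max(0),np.median(q[:,2]))
# front bar in y 
f=q[(q[:,0]<.445)&(abs(q[:,1]-.178)<.012)]; print("bar",len(f),f.mean(0),np.polyfit(f[:,1],f[:,0],1), f[:,0].min(),f[:,0].max())
sh=q[(q[:,0]>.48)&(q[:,0]<.51)]; print("shank",len(sh),sh.mean(0),np.polyfit(sh[:,0],sh[:,1],1))
b=w[(w[:,2]>.21)]; print("block",len(b),b.min(0),b.max(0)); print(cv2.minAreaRect((b[:,:2]*1000).astype(np.float32)))
# two-view check of eye height: same points in w1
a1=np.load("pics/w1.npz"); w=a1["W"][190:262,170:240].reshape(-1,3); m=(w[:,2]>.18)&(w[:,2]<.208)&(w[:,0]<.51); q=w[m]; print("w1",q.min(0),q.max(0),np.median(q[:,2]))
E
```

```text
foot [0.4749 0.1231 0.012 ]
foot [0.4714 0.2397 0.012 ]
foot [0.5989 0.2434 0.012 ]
foot [0.5989 0.1268 0.012 ]
screw [0.4881 0.1337 0.012 ]
screw [0.4837 0.2287 0.012 ]
screw [0.5895 0.2336 0.012 ]
screw [0.5944 0.1372 0.012 ]
eye (325, 188) [0.4337 0.1665 0.199 ] [0.4335 0.1664 0.2027]
eye (380, 188) [0.4337 0.1795 0.199 ] [0.4335 0.179  0.2024]
eye (435, 187) [0.4334 0.1925 0.199 ] [0.4323 0.1916 0.2045]
eye (290, 240) [0.4475 0.1579 0.199 ] [0.4471 0.1577 0.2027]
eye (470, 240) [0.4475 0.201  0.199 ] [0.4471 0.2003 0.2021]
eye (385, 330) [0.4721 0.1806 0.199 ] [0.47   0.1801 0.2071]
eye (390, 480) [0.5153 0.1818 0.199 ] [0.5134 0.1811 0.205 ]
1458 [0.43038492 0.13757759 0.1807591 ] [0.54313572 0.20057033 0.20794176] 0.2024142956712157
bar 155 [0.43351048 0.17785494 0.20234838] [-0.03648746  0.43999996] 0.43038492471239986 0.437821116551682
shank 211 [0.49458873 0.18040052 0.20312579] [0.02405749 0.16850195]
block 1155 [0.47340308 0.12980472 0.21021022] [0.54400233 0.22956107 0.36046484]
((512.9468383789062, 174.35267639160156), (101.1881332397461, 63.39850997924805), 80.04100799560547)
w1 [0.42952688 0.15612357 0.19503691] [0.49585938 0.20107594 0.20782968] 0.2025703373589784
```

Emit:
step_arm([
  [1,0,0,-0.045,-0.05],
  [1,-0.005,0,-0.09,-0.1],
  [1,-0.01,0,-0.135,-0.15],
  [1,-0.015,0,-0.18,-0.2],
  [1,-0.02,0.01,-0.225,-0.25],
  [1,-0.023,0.02,-0.27,-0.31],
  [1,-0.023,0.03,-0.31,-0.31],
  [1,-0.023,0.03,-0.331,-0.31],
  [1,-0.023,0.03,-0.331,-0.31],
  [1,-0.023,0.03,-0.331,-0.31],
])

```text
t: 3.25
eef_pos: [0.4624, -0.1487, 0.3017]
eef_rot: [-1.557, -0.243, 0.243]
ft_force: [0.0, 0.2, -0.2]
grip_width: 1.0
```

```bash
python3 - <<'E'
from h import *
s=sense(); print(s["t"],s["eef_pos"],s["ft_force"]); print(T(s).round(3))
M=T(); c=capture("wrist"); save(c,"w3.png"); E=M@c["hand_eye"]
np.savez("pics/w3.npz",image=c["image"],W=pts(c,E),E=E,z=c["z_map"],k=[c["fx"],c["fy"],c["cx"],c["cy"]])
w=pts(c,E).reshape(-1,3); 
for lo,hi in ((.155,.175),(.145,.175)):
    m=(w[:,2]>lo)&(w[:,2]<hi)&(abs(w[:,0]-.43)<.06)&(abs(w[:,1]+.157)<.06); q=w[m]
    print(m.sum(),q.mean(0),cv2.minAreaRect((q[:,:2]*1000).astype(np.float32)),np.percentile(q[:,2],[5,50,95]))
m=(w[:,2]>.03)&(w[:,2]<.06)&(abs(w[:,0]-.43)<.06)&(abs(w[:,1]+.157)<.06); print(cv2.minEnclosingCircle((w[m][:,:2]*1000).astype(np.float32)))
E
```

```text
3.25 [ 0.46239602 -0.14867064  0.30172636] [ 0.00759356  0.19273149 -0.19253842]
[[ 0.953  0.    -0.304  0.462]
 [ 0.304  0.001  0.953 -0.149]
 [ 0.    -1.     0.001  0.302]
 [ 0.     0.     0.     1.   ]]
308 [ 0.43477729 -0.15716396  0.16244378] ((435.5905456542969, -157.4261474609375), (23.79195785522461, 15.688103675842285), 17.958833694458008) [0.15803044 0.16283676 0.1644192 ]
310 [ 0.43472706 -0.15722608  0.16236229] ((435.5905456542969, -157.4261474609375), (23.79195785522461, 15.688103675842285), 17.958833694458008) [0.15782574 0.16282876 0.16441796]
((435.7790832519531, -157.04737854003906), 29.75748634338379)
```

View pics/w3.png

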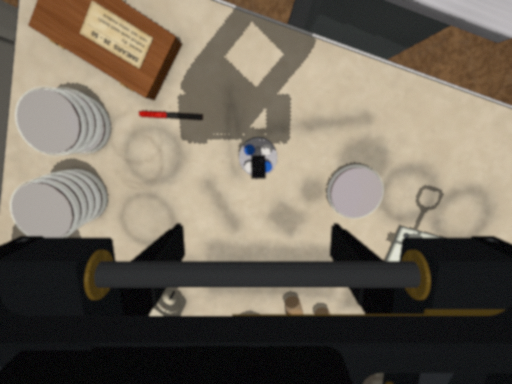

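The wrist view shows the carrier at (258,160) with the black handle at (258,167), aligned with the tool. The handle top measures 24 × 16 mm at z 0.163, yaw 18°, which matches the text.

Emit:
step_arm([
  [1,-0.028,0,0,0],
  [1,-0.028,0.03,0,0],
  [1,-0.028,0.07,0,0],
  [1,-0.028,0.11,0,0],
  [1,-0.028,0.14,0,0],
  [1,-0.028,0.16,0,0],
  [1,-0.028,0.17,0,0],
  [1,-0.028,0.17,0,0],
  [1,-0.028,0.17,0,0],
  [1,-0.028,0.17,0,0],
])

```text
t: 4.3
eef_pos: [0.4369, -0.1575, 0.1335]
eef_rot: [-1.559, -0.246, 0.242]
ft_force: [1.1, 0.2, 0.9]
grip_width: 1.0
```

Emit:
step_arm([
  [0,0,0,0,0],
  [0,0,0,0,0],
  [0,0,0,0,0],
  [0,0,0,0,0],
  [0,0,0,0,0],
  [0,0,0,0,0],
  [0,0,0,0,0],
  [0,0,0,0,0],
  [0,0,0,0,0],
  [0,0,0,0,0],
], squeeze=40)

```text
t: 5.3
eef_pos: [0.4358, -0.1572, 0.1317]
eef_rot: [-1.557, -0.243, 0.243]
ft_force: [0.1, 0.6, -0.4]
grip_width: 0.217
```

Emit:
step_arm([
  [0,0,0,0,0],
  [0,0,0,0,0],
  [0,0,0,0,0],
  [0,0,0,0,0],
  [0,0,0,0,0],
  [0,0,0,0,0],
  [0,0,0,0,0],
  [0,0,0,0,0],
  [0,0,0,0,0],
  [0,0,0,0,0],
], squeeze=40)

```text
t: 6.3
eef_pos: [0.4357, -0.1571, 0.1316]
eef_rot: [-1.557, -0.243, 0.244]
ft_force: [-0.6, 0.3, -2.3]
grip_width: 0.166
```

Emit:
step_arm([
  [0,0,-0.01,0,0],
  [0,0,-0.03,0,0],
  [0,0,-0.055,0,0],
  [0,0,-0.08,0,0],
  [0,0,-0.1,0,0],
  [0,0,-0.106,0,0],
  [0,0,-0.106,0,0],
  [0,0,-0.106,0,0],
  [0,0,-0.106,0,0],
  [0,0,-0.106,0,0],
])

```text
t: 7.3
eef_pos: [0.4352, -0.157, 0.2362]
eef_rot: [-1.556, -0.242, 0.245]
ft_force: [-0.1, 0.5, -3.1]
grip_width: 0.163
```

Emit:
step_arm([
  [0,-0.01,0,0.03,0.03],
  [0,-0.02,0,0.07,0.07],
  [0,-0.02,0,0.115,0.11],
  [0,-0.01,0,0.16,0.15],
  [0,0,0,0.205,0.19],
  [0,0.01,0,0.25,0.23],
  [0,0.02,0,0.29,0.26],
  [0,0.035,0,0.32,0.275],
  [0,0.046,0,0.336,0.275],
  [0,0.046,0,0.336,0.275],
])

```text
t: 8.3
eef_pos: [0.3767, 0.1786, 0.237]
eef_rot: [-1.571, -0.03, 0.032]
ft_force: [0.5, -0.6, -2.5]
grip_width: 0.162
```

Emit:
step_arm([
  [0,0,0,0,0],
  [0,0,0,0,0],
  [0,0,0,0,0],
  [0,0,0,0,0],
  [0,0,0,0,0],
  [0,0,0,0,0],
  [0,0,0,0,0],
  [0,0,0,0,0],
  [0,0,0,0,0],
  [0,0,0,0,0],
])

```text
t: 9.3
eef_pos: [0.377, 0.1768, 0.2376]
eef_rot: [-1.571, -0.028, 0.028]
ft_force: [-0.7, 0.4, -3.1]
grip_width: 0.167
```

```bash
cat > look.py <<'E'
from h import *
import sys
n=sys.argv[1]; F=[sense()["ft_force"]]
s=sense(); print(s["t"],s["eef_pos"],s["ft_force"],s["grip_width"]); print(T(s).round(4))
cs={}
for k in ("scene","top","wrist"):
    M=T(); c=capture(k); E=c["extrinsics"] if "extrinsics" in c else M@c["hand_eye"]
    F.append(sense()["ft_force"]); cs[k]=c
    np.savez(f"pics/{n}_{k}.npz",image=c["image"],W=pts(c,E),E=E,z=c["z_map"],k=[c["fx"],c["fy"],c["cx"],c["cy"]])
print(np.round(F,2).tolist())
a=cv2.resize(cs["scene"]["image"][85:210,100:200,::-1],None,fx=4,fy=4,interpolation=cv2.INTER_CUBIC)
b=cv2.resize(cs["top"]["image"][165:290,120:210,::-1],None,fx=4,fy=4,interpolation=cv2.INTER_CUBIC)
cv2.imwrite(f"pics/{n}.png",np.hstack([a,b])); save(cs["wrist"],n+"_w.png")
E
python3 look.py a1
```

```text
9.3 [0.37697848 0.17680463 0.23762732] [-0.66009582  0.36375762 -3.06296954] 0.16666974146939037
[[ 9.994e-01 -1.000e-04 -3.530e-02  3.770e-01]
 [ 3.530e-02 -1.000e-04  9.994e-01  1.768e-01]
 [-1.000e-04 -1.000e+00 -1.000e-04  2.376e-01]
 [ 0.000e+00  0.000e+00  0.000e+00  1.000e+00]]
[[-0.66, 0.36, -3.06], [0.46, 0.5, -2.13], [0.08, -0.32, -2.47], [0.37, 0.07, -1.89]]
```

View pics/a1.png

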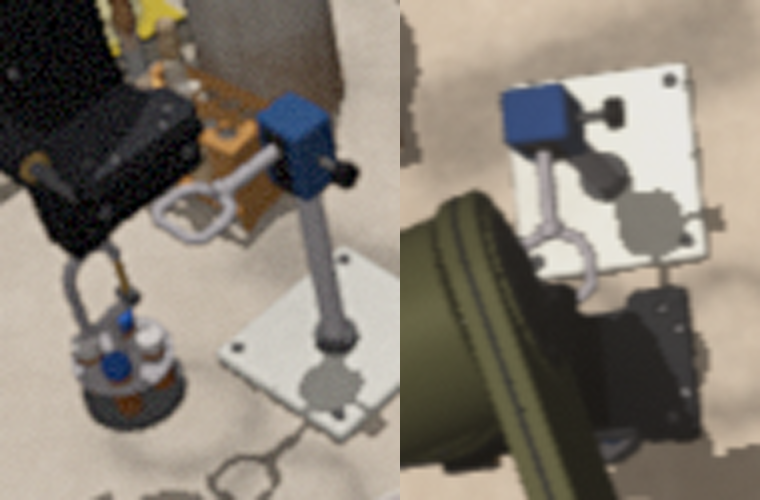

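View pics/a1_w.png

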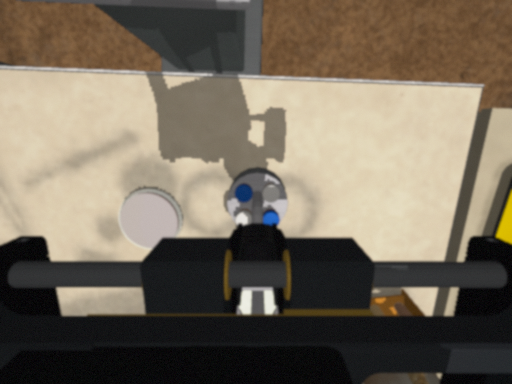

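The crop shows the carrier in hand. The brass gate is at (122,270), facing the eye's front bar at about (170,225). I'll check relative height and position from the depth.

```bash
python3 - <<'E'
from h import *
a=np.load("pics/a1_scene.npz"); W=a["W"]; im=a["image"].astype(int)
c,s=np.cos(.035),np.sin(.035)
sub=W[85:210,100:200]; 
# hook region crop px (60..140,235..305)/4 
h=W[85+58:85+77,100+14:100+36].reshape(-1,3); hi=im[85+58:85+77,100+14:100+36].reshape(-1,3)
m=(h[:,2]>.165)&(h[:,0]<.42); q=h[m]; 
xy=q[:,:2]-np.array([.377,.1768]); loc=np.c_[xy[:,0]*c+xy[:,1]*s,-xy[:,0]*s+xy[:,1]*c,q[:,2]]
o=np.argsort(q[:,2])
for k in o[::4]: print((loc[k]*1000).round(1),hi[m][k], end=" ; ")
print()
b=W[85+85:85+112,100+16:100+50].reshape(-1,3); mm=(b[:,2]>.085)&(b[:,2]<.125)&(b[:,0]<.43); print("base/plate",b[mm].min(0),b[mm].max(0),cv2.minEnclosingCircle((b[mm][:,:2]*1000).astype(np.float32)))
e=sub.reshape(-1,3); f=e[(e[:,2]>.185)&(e[:,2]<.208)&(e[:,0]>.425)&(e[:,0]<.44)&(abs(e[:,1]-.179)<.012)]
print("bar",len(f),f.mean(0),f.min(0),f.max(0))
f=e[(e[:,2]>.185)&(e[:,2]<.208)&(e[:,0]>.425)&(e[:,0]<.48)]; print(np.percentile(f[:,2],[50,90]),f.min(0),f.max(0))
E
```

```text
[ 13.1  -3.8 176. ] [78 75 76] ; [ 11.5   0.6 177.8] [134 125 119] ; [ 14.1  -0.5 179.6] [76 72 73] ; [ 13.1  -5.3 180.4] [64 63 66] ; [ 20.6  -7.6 182.2] [96 91 84] ; [ 14.2  -1.8 183.8] [73 66 64] ; [ 21.5  -7.4 184.6] [156 145 133] ; [ 16.1  -7.1 185.8] [73 70 68] ; [ 17.4  -6.2 187.4] [87 82 74] ; [ 18.1  -3.5 191.6] [102  85  56] ; [ 15.9  -0.3 194.7] [156 140 119] ; [ 15.8  -2.1 199.3] [131 112  85] ; [ 17.1  -1.  200.7] [108  87  56] ; [-14.2  -5.  204.2] [82 79 79] ; [ 16.6  -3.5 206. ] [98 75 42] ; [-15.   -3.8 207.3] [82 81 79] ; [-14.6  -4.7 210.8] [81 78 83] ; [ 14.7  -1.3 212.6] [141 133 125] ; [-12.1  -3.1 214.1] [98 89 87] ; [ 18.1  -5.  215.4] [89 85 84] ; [-16.1  -2.2 216.8] [102  96  94] ; [ 12.8  -2.2 218. ] [153 145 135] ; [ 20.5  -0.8 220.3] [170 158 147] ; [ 18.1  -3.8 221. ] [122 116 112] ; [ 15.8  -3.7 222.8] [85 83 85] ; [-14.9  -0.4 224.1] [174 162 151] ; [ 13.3  -4.1 225.1] [79 76 78] ; [ -7.6  -2.3 225.6] [104 100 105] ; [ -6.6  -1.9 227.7] [102  97  98] ; [ -7.7   3.  228.4] [185 172 158] ; [-10.3  -0.5 229.8] [174 163 151] ; [  4.5  -6.6 230.8] [58 53 53
[... 179 characters left out ...]
.7 244.1] [52 46 39] ; [-10.7  -3.5 244.4] [58 53 47] ; [-10.  -13.4 247.2] [8 5 7] ; [ -0.5 -16.1 250.2] [23 26 27] ; [ -5.5 -16.  251.3] [20 17 19] ; [ -7.4 -15.6 252.5] [15 20 21] ; [-11.  -14.1 254.4] [16 18 18] ; [ -7.2 -16.6 256. ] [18  6 12] ; [ -9.2 -13.8 258.8] [11 10  5] ; [-27.5 -83.4 317.7] [20 18 17] ; [-32.3 -81.4 320.4] [23 20 30] ; 
base/plate [0.34822979 0.14242582 0.10588197] [0.40751081 0.19720341 0.12483676] ((376.97088623046875, 173.02920532226562), 30.604454040527344)
bar 28 [0.43376585 0.1790144  0.20286808] [0.42995126 0.16702619 0.19773515] [0.43828674 0.1906385  0.20509645]
[0.20333002 0.20531581] [0.42995126 0.15480563 0.19544921] [0.47999163 0.20043121 0.20794902]
```

Emit:
step_arm([
  [0,0.01,0,0,0],
  [0,0.02,0,0,0],
  [0,0.03,0,0,0],
  [0,0.034,0,0,0],
  [0,0.036,0,0,0],
  [0,0.038,0,0,0],
  [0,0.04,0,0,0],
  [0,0.041,0,0,0],
  [0,0.042,0,0,0],
  [0,0.042,0,0,0],
])

```text
t: 10.45
eef_pos: [0.4186, 0.1782, 0.2375]
eef_rot: [-1.571, -0.027, 0.028]
ft_force: [-3.6, -1.4, -1.6]
grip_width: 0.165
```

```bash
python3 look.py a2
```

```text
10.45 [0.41862789 0.17822536 0.23749679] [-3.61642787 -1.37295529 -1.5955321 ] 0.16516966918695825
[[ 9.994e-01 -9.000e-04 -3.530e-02  4.186e-01]
 [ 3.530e-02 -2.000e-04  9.994e-01  1.782e-01]
 [-9.000e-04 -1.000e+00 -2.000e-04  2.375e-01]
 [ 0.000e+00  0.000e+00  0.000e+00  1.000e+00]]
[[-3.62, -1.37, -1.6], [-5.45, 0.79, -3.14], [-4.58, -0.88, -2.06], [-3.64, 0.14, -1.95]]
```

View pics/a2.png

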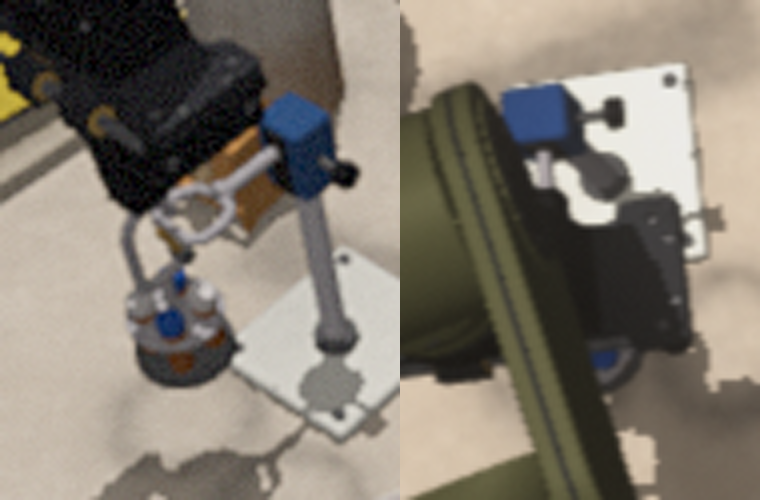

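Contact of about 4 N, with the bar at the gate just below the nose. I'll press on in small steps.

Emit:
step_arm([
  [0,0.0005,0,0,0],
  [0,0.001,0,0,0],
  [0,0.0015,0,0,0],
  [0,0.002,0,0,0],
  [0,0.0025,0,0,0],
  [0,0.003,0,0,0],
  [0,0.003,0,0,0],
  [0,0.003,0,0,0],
  [0,0.003,0,0,0],
  [0,0.003,0,0,0],
])

```text
t: 11.6
eef_pos: [0.4219, 0.1784, 0.2375]
eef_rot: [-1.571, -0.027, 0.028]
ft_force: [-4.0, -0.4, -4.4]
grip_width: 0.168
```

```bash
python3 look.py a3; python3 - <<'E'
import cv2,numpy as np
a=np.load("pics/a3_scene.npz")["image"]
cv2.imwrite("pics/a3z.png",cv2.resize(a[125:165,120:170,::-1],None,fx=14,fy=14,interpolation=cv2.INTER_CUBIC))
E
```

```text
11.6 [0.42190727 0.17840299 0.23752411] [-4.00875387 -0.38830175 -4.35956855] 0.16784805774969824
[[ 9.994e-01 -2.000e-04 -3.520e-02  4.219e-01]
 [ 3.520e-02  1.000e-04  9.994e-01  1.784e-01]
 [-2.000e-04 -1.000e+00  1.000e-04  2.375e-01]
 [ 0.000e+00  0.000e+00  0.000e+00  1.000e+00]]
[[-4.01, -0.39, -4.36], [-4.87, 0.19, -3.01], [-4.49, -0.17, -3.7], [-4.33, 1.32, -3.91]]
```

View pics/a3z.png

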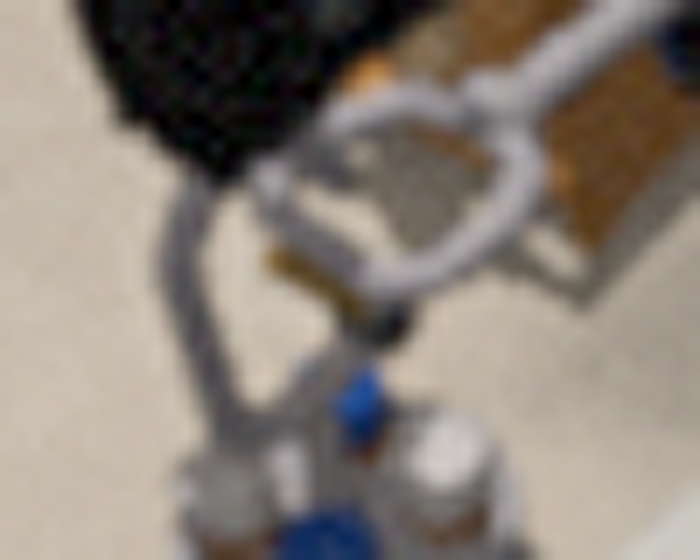

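The gate (brass, (275,255) to (360,320)) is swinging inwards under the bar, with about 4.5 N. I'll continue.

Emit:
step_arm([
  [0,0.0005,0,0,0],
  [0,0.001,0,0,0],
  [0,0.0015,0,0,0],
  [0,0.002,0,0,0],
  [0,0.0025,0,0,0],
  [0,0.003,0,0,0],
  [0,0.0035,0,0,0],
  [0,0.004,0,0,0],
  [0,0.0045,0,0,0],
  [0,0.005,0,0,0],
])

```text
t: 12.75
eef_pos: [0.4267, 0.1785, 0.2374]
eef_rot: [-1.571, -0.027, 0.028]
ft_force: [-4.3, 0.8, -4.0]
grip_width: 0.167
```

Emit:
step_arm([
  [0,0.0005,0,0,0],
  [0,0.001,0,0,0],
  [0,0.0015,0,0,0],
  [0,0.002,0,0,0],
  [0,0.0025,0,0,0],
  [0,0.003,0,0,0],
  [0,0.0035,0,0,0],
  [0,0.004,0,0,0],
  [0,0.0045,0,0,0],
  [0,0.0045,0,0,0],
])

```text
t: 13.75
eef_pos: [0.4314, 0.1786, 0.2374]
eef_rot: [-1.571, -0.027, 0.028]
ft_force: [-5.3, -0.2, -3.6]
grip_width: 0.165
```

```bash
cat > z.py <<'E'
import cv2,numpy as np,sys
n=sys.argv[1]
a=np.load(f"pics/{n}_scene.npz")["image"]
cv2.imwrite(f"pics/{n}z.png",cv2.resize(a[125:170,120:170,::-1],None,fx=13,fy=13,interpolation=cv2.INTER_CUBIC))
E
python3 look.py a4; python3 z.py a4
```

```text
13.75 [0.43139135 0.17861853 0.23739835] [-5.25283043 -0.15328585 -3.56921796] 0.16495989921217322
[[ 9.994e-01 -4.000e-04 -3.520e-02  4.314e-01]
 [ 3.520e-02 -3.000e-04  9.994e-01  1.786e-01]
 [-4.000e-04 -1.000e+00 -3.000e-04  2.374e-01]
 [ 0.000e+00  0.000e+00  0.000e+00  1.000e+00]]
[[-5.25, -0.15, -3.57], [-4.52, -0.99, -4.38], [-4.95, -0.45, -3.52], [-4.77, -0.32, -3.31]]
```

View pics/a4z.png

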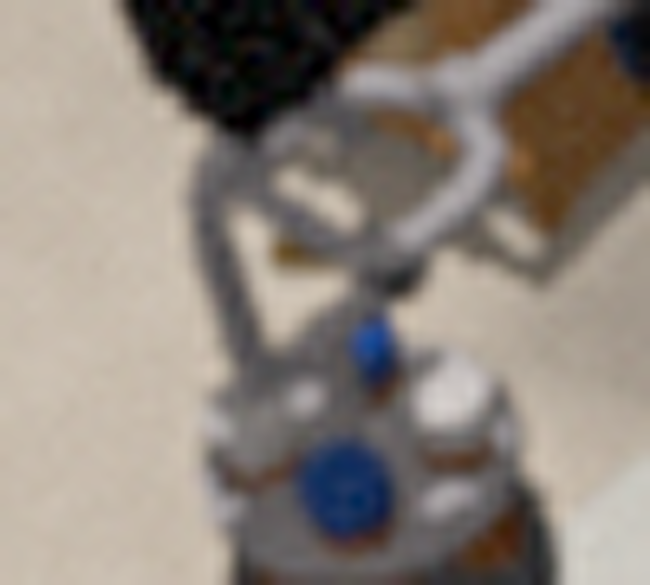

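Bar is about 13.6 mm inside the mouth at about 5 N. Now I'll lower the hook in steps.

Emit:
step_arm([
  [0,0,0.001,0,0],
  [0,0,0.002,0,0],
  [0,0,0.003,0,0],
  [0,0,0.004,0,0],
  [0,0,0.005,0,0],
  [0,0,0.006,0,0],
  [0,0,0.007,0,0],
  [0,0,0.008,0,0],
  [0,0,0.009,0,0],
  [0,0,0.01,0,0],
])

```text
t: 14.9
eef_pos: [0.4325, 0.1789, 0.2285]
eef_rot: [-1.57, -0.03, 0.025]
ft_force: [-0.5, 1.0, -3.3]
grip_width: 0.166
```

Emit:
step_arm([
  [0,0,0.001,0,0],
  [0,0,0.002,0,0],
  [0,0,0.003,0,0],
  [0,0,0.004,0,0],
  [0,0,0.005,0,0],
  [0,0,0.006,0,0],
  [0,0,0.007,0,0],
  [0,0,0.008,0,0],
  [0,0,0.008,0,0],
  [0,0,0.008,0,0],
])

```text
t: 15.9
eef_pos: [0.4315, 0.1787, 0.2196]
eef_rot: [-1.571, -0.028, 0.028]
ft_force: [-0.2, -0.3, -2.3]
grip_width: 0.167
```

```bash
python3 look.py a5; python3 z.py a5; python3 - <<'E'
from h import *
for n in("a4","a5"):
    a=np.load(f"pics/{n}_scene.npz")["W"][85:210,100:200].reshape(-1,3)
    f=a[(a[:,0]>.455)&(a[:,0]<.51)&(a[:,1]>.15)&(a[:,1]<.2)&(a[:,2]>.16)&(a[:,2]<.21)]; print(n,len(f),np.median(f[:,2]),np.percentile(f[:,2],[10,90]))
E
```

```text
15.9 [0.4314529  0.17871686 0.21963587] [-0.1502063  -0.29878085 -2.31430917] 0.16732343406403807
[[ 9.994e-01 -1.000e-04 -3.520e-02  4.315e-01]
 [ 3.520e-02 -0.000e+00  9.994e-01  1.787e-01]
 [-1.000e-04 -1.000e+00 -0.000e+00  2.196e-01]
 [ 0.000e+00  0.000e+00  0.000e+00  1.000e+00]]
[[-0.15, -0.3, -2.31], [0.58, -0.03, -3.0], [0.03, 0.6, -2.78], [-0.35, -0.63, -3.14]]
a4 114 0.20443879692125255 [0.20164597 0.20748411]
a5 84 0.20425822339763466 [0.20053888 0.2072012 ]
```

View pics/a5z.png

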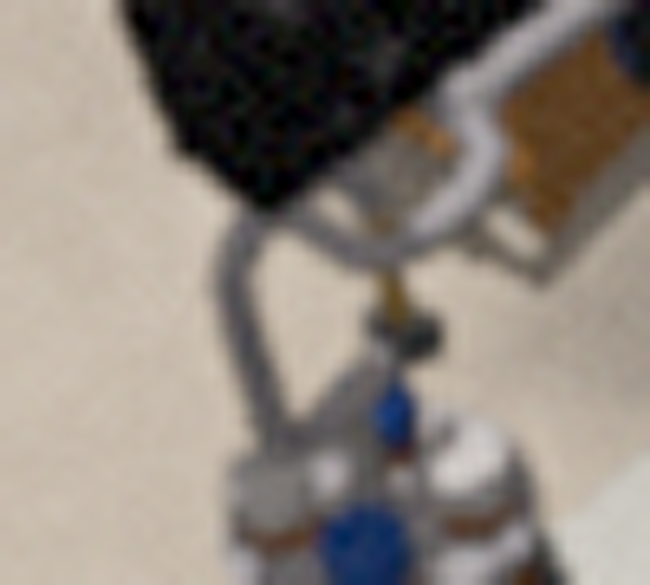

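The gate is shut again (brass vertical at (395,290)), with the bar between the gate and the back below the bend and no lateral load. I'll centre x and lower to the bend.

Emit:
step_arm([
  [0,0.0005,0,0,0],
  [0,0.001,0,0,0],
  [0,0.0015,0,0,0],
  [0,0.002,0,0,0],
  [0,0.002,0.0005,0,0],
  [0,0.002,0.001,0,0],
  [0,0.002,0.0015,0,0],
  [0,0.002,0.002,0,0],
  [0,0.002,0.0025,0,0],
  [0,0.002,0.003,0,0],
])

```text
t: 17.05
eef_pos: [0.4335, 0.1788, 0.2167]
eef_rot: [-1.571, -0.028, 0.028]
ft_force: [-0.2, -0.5, -2.5]
grip_width: 0.166
```

Emit:
step_arm([
  [0,0,0.0003,0,0],
  [0,0,0.0006,0,0],
  [0,0,0.0009,0,0],
  [0,0,0.0012,0,0],
  [0,0,0.0015,0,0],
  [0,0,0.0015,0,0],
  [0,0,0.0015,0,0],
  [0,0,0.0015,0,0],
  [0,0,0.0015,0,0],
  [0,0,0.0015,0,0],
])

```text
t: 18.05
eef_pos: [0.4335, 0.1788, 0.2152]
eef_rot: [-1.571, -0.028, 0.028]
ft_force: [0.2, 0.1, -1.5]
grip_width: 0.169
```

```bash
cat > f.py <<'E'
from h import *
s=sense();F=[s["ft_force"]]
for i in range(4): capture("top"); F.append(sense()["ft_force"])
print(s["t"],s["eef_pos"].round(4) if hasattr(s["eef_pos"],"round") else s["eef_pos"],np.mean(F,0).round(2),np.round(F,1)[:,2])
E
python3 f.py
```

```text
18.05 [0.4335 0.1788 0.2152] [-0.18  0.12 -2.26] [-1.5 -2.8 -2.6 -1.9 -2.5]
```

Emit:
step_arm([
  [0,0,0.0003,0,0],
  [0,0,0.0006,0,0],
  [0,0,0.0009,0,0],
  [0,0,0.0012,0,0],
  [0,0,0.0015,0,0],
  [0,0,0.0018,0,0],
  [0,0,0.002,0,0],
  [0,0,0.002,0,0],
  [0,0,0.002,0,0],
  [0,0,0.002,0,0],
])

```text
t: 19.25
eef_pos: [0.4334, 0.1788, 0.2131]
eef_rot: [-1.571, -0.028, 0.028]
ft_force: [-0.0, -0.5, -1.5]
grip_width: 0.165
```

```bash
python3 f.py
```

```text
19.25 [0.4334 0.1788 0.2131] [ 0.02 -0.23 -2.27] [-1.5 -2.7 -2.2 -3.2 -1.7]
```

Emit:
step_arm([
  [0,0,0.0003,0,0],
  [0,0,0.0006,0,0],
  [0,0,0.0009,0,0],
  [0,0,0.0012,0,0],
  [0,0,0.0015,0,0],
  [0,0,0.0018,0,0],
  [0,0,0.002,0,0],
  [0,0,0.002,0,0],
  [0,0,0.002,0,0],
  [0,0,0.002,0,0],
])

```text
t: 20.45
eef_pos: [0.4335, 0.1788, 0.2111]
eef_rot: [-1.571, -0.028, 0.028]
ft_force: [-0.3, 0.2, -2.8]
grip_width: 0.166
```

```bash
python3 look.py a6; python3 z.py a6;python3 - <<'E'
from h import *
for n in("a4","a5","a6"):
    a=np.load(f"pics/{n}_scene.npz")["W"][85:210,100:200].reshape(-1,3)
    f=a[(a[:,0]>.455)&(a[:,0]<.51)&(a[:,1]>.15)&(a[:,1]<.2)&(a[:,2]>.16)&(a[:,2]<.21)]; print(n,len(f),np.median(f[:,2]),np.percentile(f[:,2],[10,90]))
E
```

```text
20.45 [0.43345884 0.17877516 0.21112182] [-0.2886603   0.17938835 -2.76634962] 0.1659611970067967
[[ 0.9994 -0.     -0.0352  0.4335]
 [ 0.0352  0.      0.9994  0.1788]
 [-0.     -1.      0.      0.2111]
 [ 0.      0.      0.      1.    ]]
[[-0.29, 0.18, -2.77], [0.53, -0.19, -2.5], [-0.48, 1.23, -2.54], [-0.47, 0.99, -2.62]]
a4 114 0.20443879692125255 [0.20164597 0.20748411]
a5 84 0.20425822339763466 [0.20053888 0.2072012 ]
a6 63 0.1981228614106052 [0.19434057 0.20004618]
```

View pics/a6z.png

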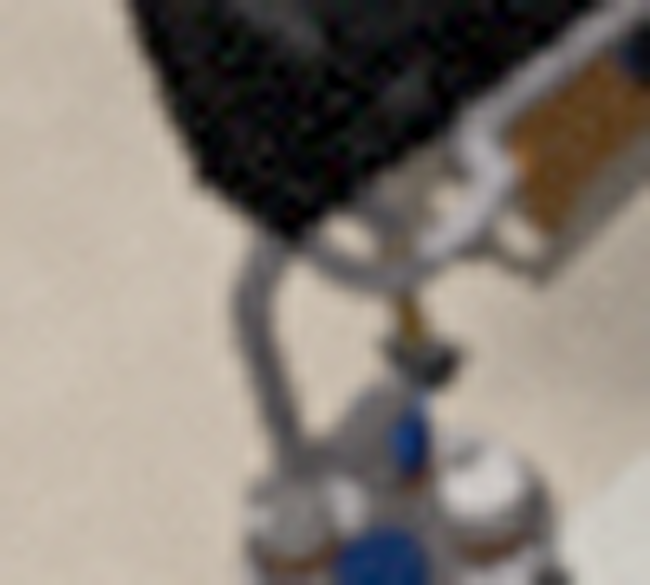

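The bar is in the bend and the eye is riding down with the hook: its shank is about 6 mm lower. I'll continue looking for the buffer.

Emit:
step_arm([
  [0,0,0.0003,0,0],
  [0,0,0.0006,0,0],
  [0,0,0.0009,0,0],
  [0,0,0.0012,0,0],
  [0,0,0.0015,0,0],
  [0,0,0.0015,0,0],
  [0,0,0.0015,0,0],
  [0,0,0.0015,0,0],
  [0,0,0.0015,0,0],
  [0,0,0.0015,0,0],
])

```text
t: 21.6
eef_pos: [0.4335, 0.1788, 0.2096]
eef_rot: [-1.571, -0.028, 0.028]
ft_force: [0.0, 0.5, -2.4]
grip_width: 0.168
```

```bash
python3 f.py
```

```text
21.6 [0.4335 0.1788 0.2096] [-0.15 -0.11 -2.38] [-2.4 -1.9 -2.7 -2.  -2.9]
```

Emit:
step_arm([
  [0,0,0.0003,0,0],
  [0,0,0.0006,0,0],
  [0,0,0.0009,0,0],
  [0,0,0.0012,0,0],
  [0,0,0.0015,0,0],
  [0,0,0.0015,0,0],
  [0,0,0.0015,0,0],
  [0,0,0.0015,0,0],
  [0,0,0.0015,0,0],
  [0,0,0.0015,0,0],
])

```text
t: 22.8
eef_pos: [0.4335, 0.1788, 0.2081]
eef_rot: [-1.571, -0.028, 0.028]
ft_force: [0.1, 0.6, -2.6]
grip_width: 0.162
```

```bash
python3 f.py
```

```text
22.8 [0.4335 0.1788 0.2081] [ 0.19  0.26 -2.5 ] [-2.6 -2.2 -2.7 -2.3 -2.8]
```

Emit:
step_arm([
  [0,0,0.0003,0,0],
  [0,0,0.0006,0,0],
  [0,0,0.0009,0,0],
  [0,0,0.0012,0,0],
  [0,0,0.0015,0,0],
  [0,0,0.0015,0,0],
  [0,0,0.0015,0,0],
  [0,0,0.0015,0,0],
  [0,0,0.0015,0,0],
  [0,0,0.0015,0,0],
])

```text
t: 24.0
eef_pos: [0.4335, 0.1788, 0.2067]
eef_rot: [-1.571, -0.028, 0.028]
ft_force: [-0.3, -0.5, -3.0]
grip_width: 0.164
```

```bash
python3 f.py
```

```text
24.0 [0.4335 0.1788 0.2067] [ 0.28 -0.09 -2.59] [-3.  -2.5 -2.4 -3.  -2.2]
```

Emit:
step_arm([
  [0,0,0.0003,0,0],
  [0,0,0.0006,0,0],
  [0,0,0.0009,0,0],
  [0,0,0.0012,0,0],
  [0,0,0.0015,0,0],
  [0,0,0.0015,0,0],
  [0,0,0.0015,0,0],
  [0,0,0.0015,0,0],
  [0,0,0.0015,0,0],
  [0,0,0.0015,0,0],
])

```text
t: 25.2
eef_pos: [0.4335, 0.1788, 0.2051]
eef_rot: [-1.571, -0.028, 0.028]
ft_force: [-0.7, -0.6, -2.1]
grip_width: 0.17
```

```bash
python3 f.py
```

```text
25.2 [0.4335 0.1788 0.2051] [ 0.07 -0.13 -2.8 ] [-2.1 -2.9 -2.5 -3.  -3.6]
```

Emit:
step_arm([
  [0,0,0.0003,0,0],
  [0,0,0.0006,0,0],
  [0,0,0.0009,0,0],
  [0,0,0.0012,0,0],
  [0,0,0.0015,0,0],
  [0,0,0.0015,0,0],
  [0,0,0.0015,0,0],
  [0,0,0.0015,0,0],
  [0,0,0.0015,0,0],
  [0,0,0.0015,0,0],
])

```text
t: 26.4
eef_pos: [0.4334, 0.1788, 0.2036]
eef_rot: [-1.571, -0.028, 0.028]
ft_force: [0.1, -0.0, -2.4]
grip_width: 0.164
```

```bash
python3 look.py a7; python3 z.py a7;python3 - <<'E'
from h import *
for n in("a5","a6","a7"):
    a=np.load(f"pics/{n}_scene.npz")["W"][85:210,100:200].reshape(-1,3)
    f=a[(a[:,0]>.455)&(a[:,0]<.51)&(a[:,1]>.15)&(a[:,1]<.2)&(a[:,2]>.16)&(a[:,2]<.21)]; print(n,len(f),np.median(f[:,2]),np.percentile(f[:,2],[10,90]))
E
```

```text
26.4 [0.43344945 0.17876826 0.20364214] [ 0.13972121 -0.01424574 -2.35311979] 0.1638926918571586
[[ 9.994e-01 -1.000e-04 -3.520e-02  4.334e-01]
 [ 3.520e-02 -0.000e+00  9.994e-01  1.788e-01]
 [-1.000e-04 -1.000e+00 -0.000e+00  2.036e-01]
 [ 0.000e+00  0.000e+00  0.000e+00  1.000e+00]]
[[0.14, -0.01, -2.35], [-0.07, 0.79, -2.96], [0.09, -1.07, -2.56], [0.23, 0.48, -2.02]]
a5 84 0.20425822339763466 [0.20053888 0.2072012 ]
a6 63 0.1981228614106052 [0.19434057 0.20004618]
a7 58 0.18996238735257265 [0.18756999 0.19286935]
```

View pics/a7z.png

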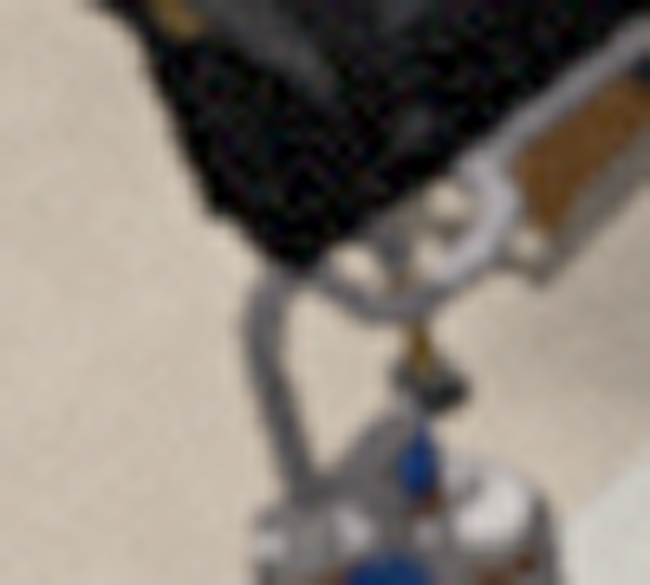

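The eye keeps following (shank now about 14 mm below its start) and the gate is still shut, so the buffer should be near. I'll use smaller steps.

Emit:
step_arm([
  [0,0,0.0002,0,0],
  [0,0,0.0004,0,0],
  [0,0,0.0006,0,0],
  [0,0,0.0008,0,0],
  [0,0,0.001,0,0],
  [0,0,0.001,0,0],
  [0,0,0.001,0,0],
  [0,0,0.001,0,0],
  [0,0,0.001,0,0],
  [0,0,0.001,0,0],
])

```text
t: 27.55
eef_pos: [0.4335, 0.1788, 0.2027]
eef_rot: [-1.571, -0.028, 0.028]
ft_force: [0.1, 0.7, -2.0]
grip_width: 0.167
```

```bash
python3 f.py
```

```text
27.55 [0.4335 0.1788 0.2027] [-0.3   0.15 -1.89] [-2.  -2.2 -1.8 -2.  -1.5]
```

Emit:
step_arm([
  [0,0,0.0002,0,0],
  [0,0,0.0004,0,0],
  [0,0,0.0006,0,0],
  [0,0,0.0008,0,0],
  [0,0,0.001,0,0],
  [0,0,0.001,0,0],
  [0,0,0.001,0,0],
  [0,0,0.001,0,0],
  [0,0,0.001,0,0],
  [0,0,0.001,0,0],
])

```text
t: 28.75
eef_pos: [0.4334, 0.1788, 0.2016]
eef_rot: [-1.571, -0.028, 0.028]
ft_force: [-0.2, -0.2, -2.5]
grip_width: 0.166
```

```bash
python3 f.py
```

```text
28.75 [0.4334 0.1788 0.2016] [-0.06 -0.08 -2.41] [-2.5 -3.1 -1.7 -2.5 -2.3]
```

Emit:
step_arm([
  [0,0,0.0002,0,0],
  [0,0,0.0004,0,0],
  [0,0,0.0006,0,0],
  [0,0,0.0008,0,0],
  [0,0,0.001,0,0],
  [0,0,0.001,0,0],
  [0,0,0.001,0,0],
  [0,0,0.001,0,0],
  [0,0,0.001,0,0],
  [0,0,0.001,0,0],
])

```text
t: 29.95
eef_pos: [0.4335, 0.1788, 0.2009]
eef_rot: [-1.571, -0.028, 0.027]
ft_force: [-0.7, -0.2, 0.7]
grip_width: 0.163
```

```bash
python3 f.py
```

```text
29.95 [0.4335 0.1788 0.2009] [-1.02 -0.1   0.84] [0.7 1.1 1.1 0.6 0.8]
```

Emit:
step_arm([
  [0,0,0.0002,0,0],
  [0,0,0.0004,0,0],
  [0,0,0.0006,0,0],
  [0,0,0.0008,0,0],
  [0,0,0.001,0,0],
  [0,0,0.001,0,0],
  [0,0,0.001,0,0],
  [0,0,0.001,0,0],
  [0,0,0.001,0,0],
  [0,0,0.001,0,0],
])

```text
t: 31.15
eef_pos: [0.4336, 0.1788, 0.2003]
eef_rot: [-1.571, -0.028, 0.027]
ft_force: [-3.3, -0.9, 5.1]
grip_width: 0.165
```

```bash
python3 f.py
```

```text
31.15 [0.4336 0.1788 0.2003] [-3.08 -0.91  5.41] [5.1 5.3 6.4 5.  5.3]
```

Buffer found: the load is about 8.4 N (vertical 7.8, x −3). I'll ease x back slightly and pull to about 12 N, then hold.

Emit:
step_arm([
  [0,-0.0003,0,0,0],
  [0,-0.0005,0.0002,0,0],
  [0,-0.0005,0.0004,0,0],
  [0,-0.0005,0.0006,0,0],
  [0,-0.0005,0.0007,0,0],
  [0,-0.0005,0.0007,0,0],
  [0,-0.0005,0.0007,0,0],
  [0,-0.0005,0.0007,0,0],
  [0,-0.0005,0.0007,0,0],
  [0,-0.0005,0.0007,0,0],
])

```text
t: 32.35
eef_pos: [0.4335, 0.1788, 0.2002]
eef_rot: [-1.57, -0.029, 0.026]
ft_force: [-1.6, -1.0, 7.0]
grip_width: 0.165
```

```bash
python3 f.py
```

```text
32.35 [0.4335 0.1788 0.2002] [-2.07 -0.97  6.63] [7.  7.7 6.7 5.4 6.3]
```

Emit:
step_arm([
  [0,-0.0002,0.0001,0,0],
  [0,-0.0003,0.0002,0,0],
  [0,-0.0003,0.0003,0,0],
  [0,-0.0003,0.0004,0,0],
  [0,-0.0003,0.0005,0,0],
  [0,-0.0003,0.0006,0,0],
  [0,-0.0003,0.0006,0,0],
  [0,-0.0003,0.0006,0,0],
  [0,-0.0003,0.0006,0,0],
  [0,-0.0003,0.0006,0,0],
])

```text
t: 33.55
eef_pos: [0.4336, 0.1788, 0.2001]
eef_rot: [-1.57, -0.03, 0.026]
ft_force: [-2.9, -0.3, 7.2]
grip_width: 0.166
```

```bash
python3 f.py
```

```text
33.55 [0.4336 0.1788 0.2001] [-2.2  -1.21  8.22] [7.2 8.  9.  9.4 7.4]
```

Emit:
step_arm([
  [0,0,0.0001,0,0],
  [0,0,0.0002,0,0],
  [0,0,0.0003,0,0],
  [0,0,0.0004,0,0],
  [0,0,0.0004,0,0],
  [0,0,0.0004,0,0],
  [0,0,0.0004,0,0],
  [0,0,0.0004,0,0],
  [0,0,0.0004,0,0],
  [0,0,0.0004,0,0],
])

```text
t: 34.75
eef_pos: [0.4336, 0.1788, 0.2]
eef_rot: [-1.57, -0.03, 0.026]
ft_force: [-3.3, -1.2, 7.7]
grip_width: 0.166
```

```bash
python3 f.py; python3 look.py a8; python3 z.py a8
```

```text
34.75 [0.4336 0.1788 0.2   ] [-2.87 -1.4   9.9 ] [ 7.7 10.4 11.  10.1 10.3]
34.95 [0.43358071 0.1788057  0.19994394] [-3.00527901 -1.31798778 10.29661081] 0.16507671783236444
[[ 9.994e-01  2.700e-03 -3.520e-02  4.336e-01]
 [ 3.520e-02  3.000e-04  9.994e-01  1.788e-01]
 [ 2.700e-03 -1.000e+00  2.000e-04  1.999e-01]
 [ 0.000e+00  0.000e+00  0.000e+00  1.000e+00]]
[[-3.01, -1.32, 10.3], [-2.65, -2.01, 9.99], [-3.08, -1.68, 8.05], [-2.37, -1.45, 7.56]]
```

View pics/a8z.png

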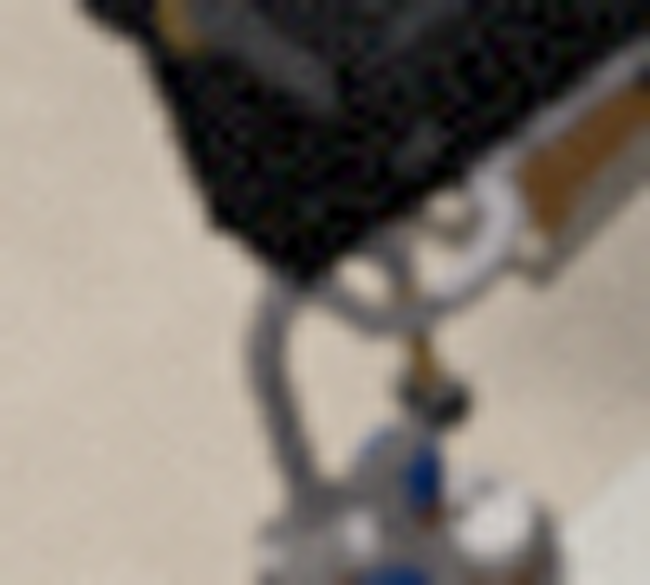

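The gate is shut with the bar in the bend, and the load is about 12 N. I'll hold for another second.

Emit:
step_arm([
  [0,0,0,0,0],
  [0,0,0,0,0],
  [0,0,0,0,0],
  [0,0,0,0,0],
  [0,0,0,0,0],
  [0,0,0,0,0],
  [0,0,0,0,0],
  [0,0,0,0,0],
  [0,0,0,0,0],
  [0,0,0,0,0],
])

```text
t: 36.1
eef_pos: [0.4336, 0.1788, 0.2]
eef_rot: [-1.57, -0.03, 0.026]
ft_force: [-3.2, -1.7, 10.1]
grip_width: 0.166
```

```bash
python3 f.py
```

```text
36.1 [0.4336 0.1788 0.2   ] [-2.61 -1.6   9.79] [10.1 10.  10.3  9.2  9.2]
```

Emit:
step_arm([
  [0,0,-0.0003,0,0],
  [0,0,-0.0006,0,0],
  [0,0,-0.0009,0,0],
  [0,0,-0.0012,0,0],
  [0,0,-0.0015,0,0],
  [0,0,-0.0018,0,0],
  [0,0,-0.002,0,0],
  [0,0,-0.002,0,0],
  [0,0,-0.002,0,0],
  [0,0,-0.002,0,0],
])

```text
t: 37.3
eef_pos: [0.4333, 0.1788, 0.2004]
eef_rot: [-1.57, -0.029, 0.026]
ft_force: [1.4, -1.2, 4.3]
grip_width: 0.168
```

```bash
python3 f.py
```

```text
37.3 [0.4333 0.1788 0.2004] [ 2.56 -0.59  4.93] [4.3 4.8 5.7 5.7 4.1]
```

Emit:
step_arm([
  [0,0.0002,-0.0003,0,0],
  [0,0.0004,-0.0006,0,0],
  [0,0.0005,-0.0009,0,0],
  [0,0.0006,-0.0011,0,0],
  [0,0.0006,-0.0011,0,0],
  [0,0.0006,-0.0011,0,0],
  [0,0.0006,-0.0011,0,0],
  [0,0.0006,-0.0011,0,0],
  [0,0.0006,-0.0011,0,0],
  [0,0.0006,-0.0011,0,0],
])

```text
t: 38.5
eef_pos: [0.433, 0.1788, 0.2008]
eef_rot: [-1.571, -0.027, 0.028]
ft_force: [2.3, 0.1, 0.8]
grip_width: 0.164
```

```bash
python3 f.py
```

```text
38.5 [0.433  0.1788 0.2008] [2.76 0.27 0.97] [0.8 1.6 0.5 1.3 0.7]
```

Emit:
step_arm([
  [0,0.0002,0,0,0],
  [0,0.0004,0,0,0],
  [0,0.0006,0,0,0],
  [0,0.0006,-0.0002,0,0],
  [0,0.0006,-0.0002,0,0],
  [0,0.0006,-0.0002,0,0],
  [0,0.0006,-0.0002,0,0],
  [0,0.0006,-0.0002,0,0],
  [0,0.0006,-0.0002,0,0],
  [0,0.0006,-0.0002,0,0],
])

```text
t: 39.7
eef_pos: [0.4336, 0.1787, 0.201]
eef_rot: [-1.571, -0.027, 0.028]
ft_force: [-2.2, -0.1, 0.7]
grip_width: 0.162
```

```bash
python3 f.py
```

```text
39.7 [0.4336 0.1787 0.201 ] [-2.33  0.07 -0.48] [ 0.7 -0.5 -0.7 -1.1 -0.7]
```

Emit:
step_arm([
  [0,-0.0003,0,0,0],
  [0,-0.0003,0,0,0],
  [0,-0.0003,0,0,0],
  [0.18,-0.0003,0,0,0],
  [0.2,-0.0003,0,0,0],
  [0.25,-0.0003,0,0,0],
  [0.3,-0.0003,0,0,0],
  [0.4,-0.0003,0,0,0],
  [0.5,-0.0003,0,0,0],
  [0.5,-0.0003,0,0,0],
], squeeze=10)

```text
t: 40.9
eef_pos: [0.4336, 0.1788, 0.2013]
eef_rot: [-1.571, -0.028, 0.028]
ft_force: [-0.5, -0.3, 0.4]
grip_width: 0.477
```

```bash
python3 f.py; python3 look.py a9; python3 z.py a9
```

```text
40.9 [0.4336 0.1788 0.2013] [-0.11  0.09  0.27] [ 0.4  0.8  0.2  0.3 -0.3]
41.1 [0.43355402 0.17877268 0.20122865] [ 0.90654103  0.25498443 -0.26084861] 0.4972012728299176
[[ 9.994e-01 -1.000e-04 -3.520e-02  4.336e-01]
 [ 3.520e-02 -0.000e+00  9.994e-01  1.788e-01]
 [-1.000e-04 -1.000e+00 -0.000e+00  2.012e-01]
 [ 0.000e+00  0.000e+00  0.000e+00  1.000e+00]]
[[0.91, 0.25, -0.26], [0.59, 0.88, 0.3], [-0.49, -0.39, -0.72], [-0.73, -0.5, 0.75]]
```

View pics/a9z.png

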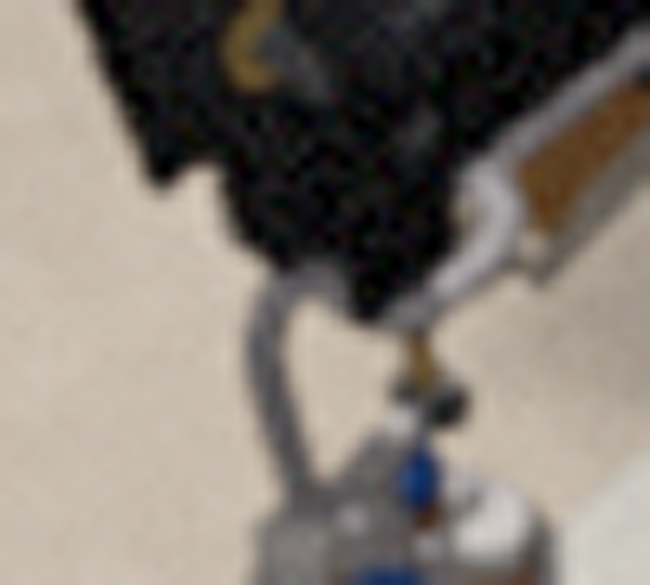

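View pics/a9_w.png

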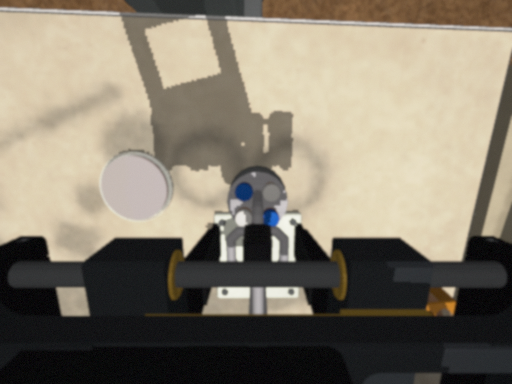

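Released: the gripper is open, the carrier hangs, and both fingers are clear of the handle in the wrist view (258,240). Now I'll retreat straight up.

Emit:
step_arm([
  [0.55,0,-0.003,0,0],
  [0.55,0,-0.01,0,0],
  [0.55,0,-0.02,0,0],
  [0.55,0,-0.035,0,0],
  [0.55,0,-0.05,0,0],
  [0.55,0,-0.07,0,0],
  [0.55,0,-0.09,0,0],
  [0.55,0,-0.11,0,0],
  [0.55,0,-0.13,0,0],
  [0.55,0,-0.15,0,0],
])

```text
t: 42.25
eef_pos: [0.4337, 0.1788, 0.3538]
eef_rot: [-1.57, -0.029, 0.026]
ft_force: [-0.0, -0.2, -0.0]
grip_width: 0.548
```

Emit:
step_arm([
  [0.55,-0.02,0,0,0],
  [0.55,-0.04,0,0,0],
  [0.55,-0.06,0,0.03,0],
  [0.55,-0.06,0,0.07,0],
  [0.55,-0.06,0,0.11,0],
  [0.55,-0.06,0,0.14,0],
  [0.55,-0.06,0,0.14,0],
  [0.55,-0.06,0,0.14,0],
  [0.55,-0.06,0,0.14,0],
  [0.55,-0.06,0,0.14,0],
])

```text
t: 43.25
eef_pos: [0.369, 0.3157, 0.3518]
eef_rot: [-1.57, -0.027, 0.026]
ft_force: [0.1, 0.8, 0.0]
grip_width: 0.551
```

```bash
python3 look.py b1; python3 z.py b1; python3 - <<'E'
from h import *
import time
for n in (0,1):
    c=capture("scene"); W=pts(c,c["extrinsics"])[85:215,100:200].reshape(-1,3)
    q=W[(abs(W[:,0]-.434)<.02)&(abs(W[:,1]-.179)<.02)&(W[:,2]>.2)&(W[:,2]<.24)]
    p=W[(abs(W[:,0]-.434)<.04)&(abs(W[:,1]-.179)<.04)&(W[:,2]>.06)&(W[:,2]<.125)]
    print(len(q),q.mean(0),q.max(0),cv2.minEnclosingCircle((p[:,:2]*1000).astype(np.float32)))
E
```

```text
43.25 [0.36896139 0.31569832 0.35183035] [0.08460688 0.75112151 0.00503998] 0.5505899133439143
[[ 9.994e-01  8.000e-04 -3.370e-02  3.690e-01]
 [ 3.370e-02  3.000e-04  9.994e-01  3.157e-01]
 [ 8.000e-04 -1.000e+00  3.000e-04  3.518e-01]
 [ 0.000e+00  0.000e+00  0.000e+00  1.000e+00]]
[[0.08, 0.75, 0.01], [0.46, -0.3, 0.57], [0.24, 0.58, 0.05], [-0.01, 0.05, -0.31]]
177 [0.43314336 0.1735127  0.22154416] [0.4479974  0.18646476 0.23750826] ((433.2823486328125, 177.02371215820312), 30.96922492980957)
174 [0.43314375 0.17372376 0.2216361 ] [0.44761561 0.18736772 0.23661071] ((433.19097900390625, 178.6085968017578), 31.628202438354492)
```

View pics/b1.png

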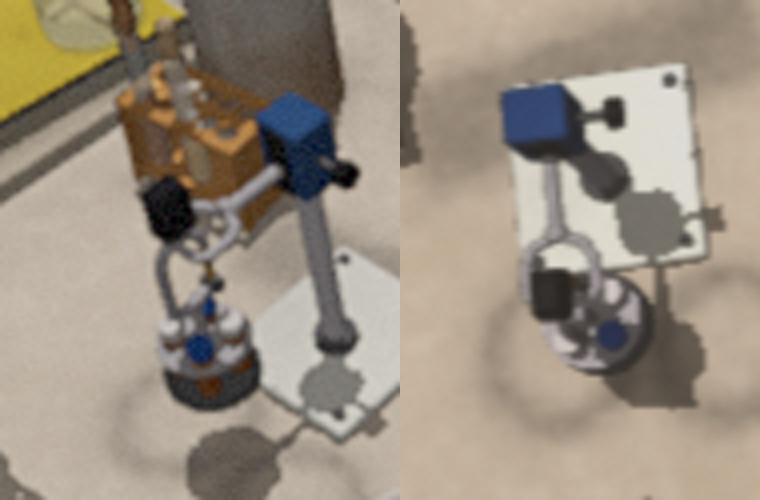

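View pics/b1z.png

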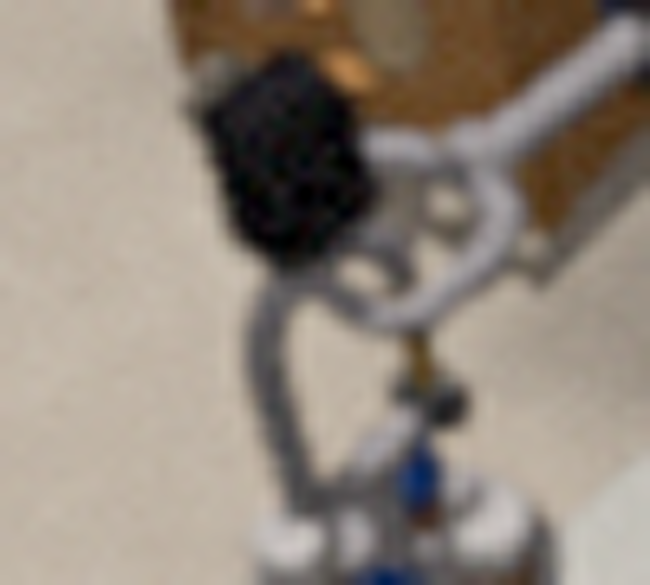

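The carrier hangs upright from the eye, gate shut (brass at (420,355)), arm clear. I'll let it settle, check stillness and bystanders, then hand in.

Emit:
step_arm([
  [0.55,0,0,0,0],
  [0.55,0,0,0,0],
  [0.55,0,0,0,0],
  [0.55,0,0,0,0],
  [0.55,0,0,0,0],
  [0.55,0,0,0,0],
  [0.55,0,0,0,0],
  [0.55,0,0,0,0],
  [0.55,0,0,0,0],
  [0.55,0,0,0,0],
])

```text
t: 44.5
eef_pos: [0.3687, 0.3166, 0.3513]
eef_rot: [-1.571, -0.028, 0.028]
ft_force: [-0.1, -0.2, 0.2]
grip_width: 0.55
```

Emit:
step_arm([
  [0.55,0,0,0,0],
  [0.55,0,0,0,0],
  [0.55,0,0,0,0],
  [0.55,0,0,0,0],
  [0.55,0,0,0,0],
  [0.55,0,0,0,0],
  [0.55,0,0,0,0],
  [0.55,0,0,0,0],
  [0.55,0,0,0,0],
  [0.55,0,0,0,0],
])

```text
t: 45.5
eef_pos: [0.3687, 0.3166, 0.3513]
eef_rot: [-1.571, -0.028, 0.028]
ft_force: [-0.3, -0.3, 0.7]
grip_width: 0.547
```

```bash
python3 - <<'E'
from h import *
P=[]
for n in range(8):
    c=capture("scene"); W=pts(c,c["extrinsics"])[85:215,100:200].reshape(-1,3)
    q=W[(abs(W[:,0]-.434)<.02)&(abs(W[:,1]-.179)<.02)&(W[:,2]>.2)&(W[:,2]<.24)]
    p=W[(abs(W[:,0]-.434)<.04)&(abs(W[:,1]-.179)<.04)&(W[:,2]>.07)&(W[:,2]<.125)]
    print(q.mean(0).round(4),p.mean(0).round(4))
    g=c["image"].astype(int); P.append(g)
print([float(abs(P[i+1]-P[i])[85:215,100:200].mean().round(2)) for i in range(7)])
a=np.load("pics/top0.npz")["image"].astype(int); b=capture("top")["image"].astype(int)
for nm,(x0,x1,y0,y1) in dict(bottles=(200,255,125,160),dish=(215,262,215,262),marker=(340,392,222,250)).items(): print(nm,abs(a-b)[y0:y1,x0:x1].mean().round(1))
s=sense(); print(s["t"],s["grip_width"],np.abs(s["joint_velocities"]).max())
E
```

```text
[0.4331 0.1737 0.2216] [0.4279 0.1679 0.0999]
[0.433  0.1735 0.2217] [0.4278 0.1679 0.1001]
[0.4331 0.1736 0.2216] [0.4278 0.1679 0.1001]
[0.4331 0.1739 0.2214] [0.4278 0.168  0.1001]
[0.4332 0.1738 0.2216] [0.4279 0.168  0.1001]
[0.433  0.1736 0.2217] [0.4279 0.168  0.0999]
[0.4331 0.1738 0.2216] [0.4278 0.1681 0.1   ]
[0.4331 0.1737 0.2216] [0.4278 0.1679 0.0999]
[2.39, 2.4, 2.4, 2.4, 2.41, 2.42, 2.41]
bottles 3.7
dish 4.1
marker 4.0
45.95 0.5511195999817341 0.0017641367550588593
```

The carrier is still and the bystanders are unchanged. Handing in.

```bash
python3 -c "
from workcell import *
print(job_done())"
```

```text
the job is handed in; nothing more can be done
None
```

The carrier is hanging on the eye with its gate shut, and I handed the job in at about 46 s; no verdict was reported.

- **Hooking on:** I took the carrier by its handle, turned it in line with the stand, and pressed the gate level against the eye's front bar. The bar went about 13.6 mm inside the mouth, and the press read about 5 N sideways. Lowering the hook let the gate snap shut, and the scene view showed it shut.
- **Proof pull:** The eye rode down about 16 mm before it met the buffer. I then raised the load to about 12 to 12.5 N and held it for over a second. That figure is the wrist reading corrected for the carrier's weight of about 2.4 N. The highest load I worked out was about 13.5 N, well under the 20 N limit.
- **Uncertainties in the load:** The wrist readings scatter by about ±1 N. The force also had a sideways part of 2 to 3 N from the bar sitting slightly off centre in the bend, which I eased before letting go.
- **Last checks:** The carrier hung upright, and over 8 views its measured position changed by no more than about 0.4 mm. The arm and gripper were clear of everything. The bottles, dish and marker looked unchanged in the top view. No check failed.

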